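Hang the dial thermometer back on the desk-screen hook

ROBOT

A 6-joint arm with a two-finger parallel gripper is mounted at the origin on the work surface. World frame = base frame: x ahead of the robot, y to its left, z up, the work surface at z = 0. Lengths are in m, angles in rad, forces in N, time in s.
With the tool pointing down it reaches from about 0.35 to 0.775 m from the base axis. Payload 5.5 kg.
Tool frame: the origin (TCP) lies midway between the tips of the shut fingers; the grasp point (between the pads) lies 19 mm behind it (env.tcp_to_grasp is the distance from the TCP to the grasp point, in m); z points along the fingers, y is the direction in which the jaws open and shut (so a half turn about z gives the same grasp; the last joint's range is limited). The gripper opens to 85 mm and grips with 20 to 120 N. Pads are 22 mm wide; open, the fingers measure 114 mm over their backs; the gripper's body (76 mm by 85 mm) begins 54 mm behind the grasp point. The pads swing forward as they close: fully open they stand 13 mm farther back than shut.
Start: joints at [1.049, 0.313, 0.046, 1.304, 0, 1.431], TCP at [0.214, 0.534, 0.231] pointing down, gripper open.
Joint ranges: [-2.76, 2.76], [-0.86, 1.69], [-1.03, 1.26], [-2.2, 2.34], [-1.47, 1.5], [-3.14, 3.14]. Speed limits (rad/s): [2.57, 2.57, 3.14, 3.14, 3.14, 3.14].

INTERFACE

Orientations are given as a unit quaternion [w, x, y, z].
In Python, from workcell import get_state, viewer, hand_in, finder, env gives the robot as it stands.
- The arm moves only by the tool arm_command, never from a script. Its argument "motion" is a list of rows, each an object of numbers: "x", "y", "z": the shift along the tool's x, y, z in mm; "rx", "ry", "rz": the turn, a rotation vector about the tool's x, y, z in degrees; "hand": the closure, from -1 (fully open) to 1 (shut). A call has 1 to 10 rows; each row is the pose to reach, as a shift and turn from the pose commanded when the call began, along the tool's axes at that moment; what a row does not reach only later rows make up. A row lasts 1/8 s, in which the tool goes at most 62.5 mm and 10.7 degrees, less where a joint would pass 70% of its speed; a pose out of reach is approached as far as the arm can. A call with a gripper value outside its range is refused whole. The fingers move at their own pace and stop on an object; "force" is the grip in N (left out, the last holds). Time passes only in rows, so rows that repeat a pose let the fingers close. It gives the time, the measured TCP pose, the force and the opening at its end, in the units of the state.
- get_state(): the state, without advancing time (a new reading comes with each control period).
- viewer.read_camera(name): name is "side" or "top" or "wrist"; returns a dict with "image" (384x512x3 uint8, red, green, blue), "z_map" (384x512 float32, m along the optical axis (not along the pixel's ray), 0 where there is no reading), "intrinsics" (3x3 intrinsics, pixels), "rvec" (rotation vector, rad) and "tvec" (3), from world to camera coordinates, as OpenCV has them. Camera axes: x right, y down, z forward; pixel columns grow to the right and rows downward; lengths in m; the calibration is good to about 2 mm. A picture is of the moment at which its call begins.
- hand_in(): hands the job in, once; it reports no verdict.
Trained networks look in a picture, given as the dict that the camera call returned (one of the last four; its "shot" number tells which), for a name from the list of things; names that differ only in an ending like _2 or _b are one class to them, and where a whole thing is asked for, a point or a joint stands for the part that bears it (a point fixed in the world has none). Each returns a list of dicts, best first, with "score" (0 to 1); they miss things now and then, are a little off and sometimes report something else, mostly with a low value. They report only what shows in the picture. A call takes as long as a camera call. They do not tell look-alikes from the thing itself.
- finder.find_in(picture, query): "at" ([column, row] in pixels, amid what is visible of it).
- finder.masks_of(picture, query): "region" (384x512 bool, what is visible of it) and "at" ([column, row] in pixels, amid what is visible of it).
The state is a dict: "clock": time; "joint_pos": joint angles; "qvel": joint speeds; "tau": joint torques, N m; "tcp_pos": TCP position; "orientation": TCP orientation; "wrist_force": force on the tool from outside, world axes, zero at the start; "ft_torque": the same for the moment, N m; "finger_gap": finger opening in m.
Only numpy, scipy, OpenCV 4.12 (cv2) and the standard library are available. Lean on these libraries where they do the work, as an engineer would, in place of code of your own. Each camera call takes 0.05 s, during which the arm holds its last target.

TASK

Hang the ward's dial thermometer back on the hook of the desk screen, with its dial facing out, away from the screen. Nobody has measured where along its rail the hook is clamped, so press only lightly and feel for it with the slot in the thermometer's back, then lower the thermometer gently until it sits fully home on the hook before you let go. Do not push hard on the screen or the hook, and leave the tube rack, the mouse and the gel bottle where they are.

Things in the scene. Friction and masses are not known exactly. Their poses are not given: they have to be found in the camera images.
- screen: Low desk screen fixed to the desk. Origin on the desk in the plane of the panel's front face, midway across; x points out of that face (hook side), y along it, z up. Panel 300 wide, 14 thick, 178 mm high; its top 40 mm is an aluminium rail, flush with the board below, with a level slot. Pushed back at hook height the panel flexes 1 mm per 0.8 N. Its steel feet reach 85 mm out, 8 mm high.
- rail_mid (a point): Point on the rail's front face, mid-panel, 170 mm up, level with the top of the hook's stem; screen's axes. The hook is clamped firmly up to 18 mm left or right of here (unmeasured: feel or look). It is 7 mm square bar: a level stem straight out, then an upturned end whose bar centre stands 10 mm off the panel (6.5 mm gap behind, 13.5 mm out in all), top 9.5 mm above the stem's top.
- gauge_centre (a point): Centre (half-way up) of the dial thermometer: plastic case 60 wide (y), 34 thick (x), 88 mm high (z), about 0.18 kg, standing upright on the desk at the start, turned any way. x points out of the dial; the flat grey back is at x = -17 mm. Hung home, the back lies on the panel and this centre is 29 mm below the top of the hook's stem and 17 mm off the panel.
- gauge_slot (a point): On the back, 17 mm behind and 29 mm above gauge_centre, on its midline: middle of the upper end of the upright hanging slot, which rests on the hook's stem. The slot is 10.5 mm wide and 30 mm long, from this point down, cut through a 3 mm back wall into a hollow that is 15 mm deep behind the wall and reaches 12 mm above this point. Axes of the thermometer.
- gauge_dial (a point): Middle of the thermometer's front (dial side), 19 mm along x from gauge_centre: round white graduated dial with a black rim and needle.
- tube_rack: White foam tube rack 100 x 150 x 34 mm with capped tubes standing to 91 mm; origin under its centre. Bystander.
- mouse: Black computer mouse, 62 x 100 x 32 mm; origin under its centre. Bystander.
- gel_bottle: Hand-gel bottle, 60 mm across, 130 mm high; origin under its centre. Bystander.
Mind the look-alikes: they are no part of the job. Leave any orange look-alike of the part that bears gauge_centre alone.

How it is judged:
By the outcome, as a careful person would: the job done as asked, in the order asked, and still so for the second after the job is handed in, with the robot touching nothing.
It also fails if it takes over 72 s, if anything falls off the work surface, if the arm or the gripper's body presses on something with over 40 N, if the wrist force passes 120 N, or if a joint passes its speed limit or range.

## Working session

There is one attempt and no reset: what is moved stays moved. The work goes in short steps, Python scripts to look and compute and a tool call to move; the robot and the scene stay as the last step left them, time stands still between calls to the robot, and variables do not carry over. Pictures are saved under pics/ and viewed, and the job is handed in when it is done.

Besides the shell and the picture viewer there is one more tool, called after "Emit:" as name(argument=value, ...), one argument or row to a line, values as JSON. arm_command: Moves the arm, as the interface text tells. Its arguments: {"type":"object","properties":{"motion":{"type":"array","items":{"type":"object","properties":{"x":{"type":"number"},"y":{"type":"number"},"z":{"type":"number"},"rx":{"type":"number"},"ry":{"type":"number"},"rz":{"type":"number"},"hand":{"type":"number"}}}},"force":{"type":"number"}},"required":["motion"]}

```bash
ls; mkdir -p pics; cat > h.py <<'E'
import numpy as np, cv2
from workcell import get_state, viewer, hand_in, finder, env
def cam(n):
    p=viewer.read_camera(n); return p
def save(p,f,img=None):
    cv2.imwrite('pics/'+f, cv2.cvtColor(p['image'] if img is None else img,cv2.COLOR_RGB2BGR))
def w(p,u,v,z=None):
    K=np.array(p['intrinsics']);R,_=cv2.Rodrigues(np.array(p['rvec'],float));t=np.array(p['tvec'],float).ravel()
    if z is None: z=p['z_map'][np.asarray(v).astype(int),np.asarray(u).astype(int)]
    c=np.stack([(np.asarray(u)-K[0,2])/K[0,0]*z,(np.asarray(v)-K[1,2])/K[1,1]*z,z+0*np.asarray(u)],-1)
    return (c-t)@R
def proj(p,X):
    return cv2.projectPoints(np.array(X,float).reshape(-1,3),np.array(p['rvec'],float),np.array(p['tvec'],float),np.array(p['intrinsics'],float),None)[0].reshape(-1,2)
def cloud(p):
    v,u=np.mgrid[0:384,0:512]; return w(p,u,v)
E
python3 - <<'E'
from h import *
print(get_state())
for n in ['side','top','wrist']:
    p=cam(n); save(p,n+'0.png')
    R,_=cv2.Rodrigues(np.array(p['rvec'],float)); print(n,-R.T@np.array(p['tvec']).ravel(),R[2])
    for q in ['screen','gauge_centre','gauge_dial','gauge_slot','tube_rack','mouse','gel_bottle','rail_mid']:
        print(q,[(np.round(d['at']).tolist(),round(d['score'],2)) for d in finder.find_in(p,q)][:4])
E
```

```text
pics
{'clock': 0.0, 'joint_pos': array([1.04937574e+00, 3.13966970e-01, 4.50026331e-02, 1.30361661e+00,
       2.20588477e-05, 1.43123067e+00]), 'qvel': array([-0.00117374, -0.00017571, -0.00059315, -0.00019347, -0.00088325,
       -0.0013112 ]), 'tau': array([-9.40466234e-04, -4.80629361e+01,  2.98530811e+01,  1.94782071e-02,
       -2.90323833e-04,  1.43410335e-05]), 'tcp_pos': array([0.21399946, 0.53314912, 0.23043757]), 'orientation': array([-2.99996209e-04,  1.89769523e-01,  9.81828260e-01, -8.40442955e-04]), 'wrist_force': array([ 0.51461273, -0.87057194, -0.15531097]), 'ft_torque': array([ 0.01024517, -0.02071165, -0.01370824]), 'finger_gap': 0.08532106443290637}
side [0.24709962 0.48047476 0.68093898] [ 0.42212782 -0.56344968 -0.71016376]
screen [([228.0, 274.0], 0.56)]
gauge_centre [([258.0, 180.0], 0.9), ([333.0, 164.0], 0.78), ([302.0, 180.0], 0.59)]
gauge_dial [([301.0, 181.0], 0.77), ([334.0, 166.0], 0.65), ([259.0, 182.0], 0.65)]
gauge_slot [([302.0, 184.0], 0.95), ([260.0, 179.0], 0.94), ([332.0, 166.0], 0.79)]
tube_rack [([192.0, 184.0], 0.62)]
mouse [([110.0, 263.0], 0.59)]
gel_bottle [([338.0, 237.0], 0.72)]
rail_mid [([234.0, 271.0], 0.79)]
top [0.43457256 0.02505257 0.88736721] [ 0.20250563  0.02841296 -0.97886882]
screen [([182.0, 224.0], 0.93)]
gauge_centre [([369.0, 243.0], 0.96), ([306.0, 180.0], 0.8), ([333.0, 220.0], 0.63)]
gauge_dial [([370.0, 242.0], 0.89), ([305.0, 186.0], 0.86), ([329.0, 218.0], 0.62)]
gauge_slot [([325.0, 219.0], 0.94), ([302.0, 181.0], 0.73), ([369.0, 243.0], 0.67)]
tube_rack [([276.0, 120.0], 0.9)]
mouse [([162.0, 121.0], 0.83)]
gel_bottle [([272.0, 290.0], 0.84), ([163.0, 119.0], 0.72)]
rail_mid [([185.0, 220.0], 0.59)]
wrist [0.13686414 0.56470862 0.37242816] [ 0.29872916 -0.1196856  -0.94680317]
screen [([181.0, 351.0], 0.77)]
gauge_centre []
gauge_dial []
gauge_slot []
tube_rack []
mouse []
gel_bottle []
rail_mid []
```

View pics/side0.png

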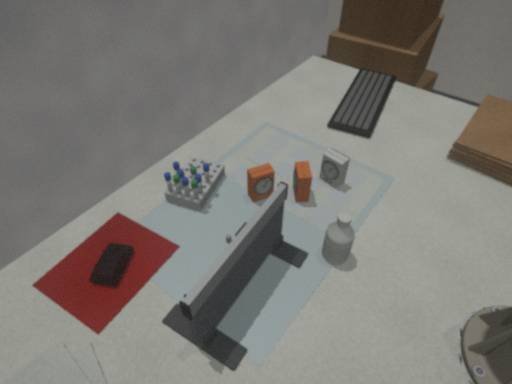

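View pics/top0.png

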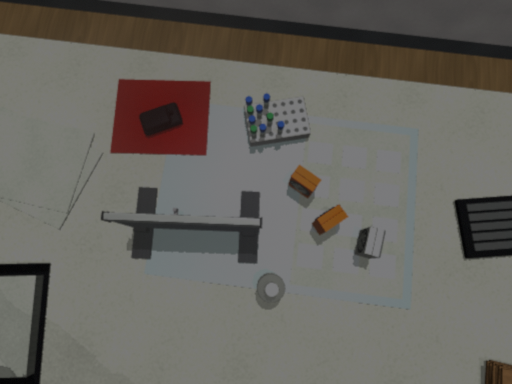

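View pics/wrist0.png

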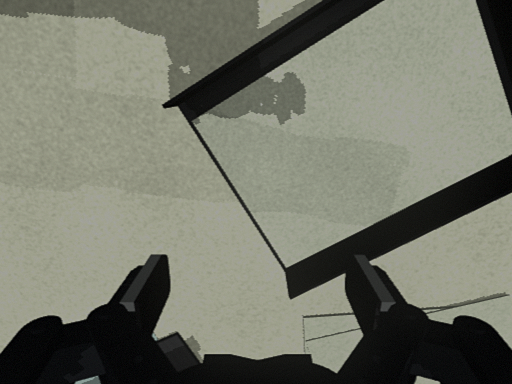

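The side view shows the real (white) gauge at (333,164), with two orange decoys at (260,182) and (303,182). The screen's hook is at about (237,232) in the side view and (176,211) in the top view. Next I'll measure the geometry.

```bash
python3 - <<'E'
from h import *
for n in ['top','side']:
    p=cam(n); C=cloud(p); Z=C[...,2]
    np.save(f'pics/{n}_C.npy',C)
    im=p['image']; cv2.imwrite(f'pics/{n}_big.png',0*im)
    K=p['intrinsics'];print(n,K[0][0])
    for q,at in [('gauge_centre',(369,243) if n=='top' else (333,164)),('screen',None),('tube_rack',None),('mouse',None),('gel_bottle',None),('gauge_centre',(330,219) if n=='top' else(302,180)),('gauge_centre',(304,181) if n=='top' else(258,180))]:
        ms=finder.masks_of(p,q)
        if not ms: print(q,'none');continue
        m=ms[0] if at is None else min(ms,key=lambda d:np.hypot(*(np.array(d['at'])-at)))
        P=C[m['region']&(p['z_map']>0)]
        print(q,m['at'],m['score'],len(P),'min',P.min(0).round(3),'max',P.max(0).round(3),'med',np.median(P,0).round(3))
        T=P[P[:,2]>np.percentile(P[:,2],98)-0.006]
        r=cv2.minAreaRect((T[:,:2]*1000).astype(np.float32)); print('   top z',np.median(T[:,2]).round(4),'rect',r)
    c=(369,243) if n=='top' else (333,164)
    a=im[c[1]-40:c[1]+40,c[0]-50:c[0]+50]; h=(176,211) if n=='top' else (237,235)
    b=im[h[1]-40:h[1]+40,h[0]-50:h[0]+50]
    save(p,n+'_z.png',cv2.resize(np.vstack([a,b]),None,fx=3.5,fy=3.5,interpolation=cv2.INTER_CUBIC))
print([ (q,w(p,*np.array(at))) for q,at in []])
E
```

```text
top 370.76536159720933
gauge_centre [330.8, 220.8] 0.96 543 min [ 0.521 -0.149 -0.004] max [ 0.581 -0.087  0.092] med [ 0.549 -0.112  0.087]
   top z 0.0873 rect ((552.4949340820312, -119.23770141601562), (33.702247619628906, 58.47498321533203), 40.556270599365234)
screen [182.5, 222.9] 0.68 4434 min [ 0.41   0.03  -0.005] max [0.605 0.406 0.181] med [0.498 0.186 0.029]
   top z 0.1775 rect ((507.08966064453125, 184.44317626953125), (28.280086517333984, 309.5211486816406), 5.049372673034668)
tube_rack [278.4, 119.5] 0.71 2686 min [ 0.717 -0.06  -0.004] max [0.866 0.109 0.094] med [0.778 0.027 0.034]
   top z 0.0902 rect ((777.9807739257812, 56.53605270385742), (89.21572875976562, 77.27300262451172), 17.762617111206055)
mouse [162.1, 118.4] 0.66 905 min [0.713 0.263 0.001] max [0.808 0.366 0.036] med [0.753 0.31  0.029]
   top z 0.0311 rect ((755.1618041992188, 318.19183349609375), (49.07164001464844, 77.28213500976562), 27.420059204101562)
gel_bottle [272.1, 289.8] 0.69 644 min [ 0.361 -0.034  0.   ] max [0.42  0.025 0.132] med [ 0.392 -0.004  0.094]
   top z 0.1294 rect ((389.936035
[... 1544 characters left out ...]
.5] 0.87 1262 min [ 0.36  -0.116 -0.002] max [0.443 0.026 0.133] med [0.385 0.011 0.079]
   top z 0.1299 rect ((390.17352294921875, -5.394401550292969), (26.55449676513672, 26.739700317382812), 40.83246994018555)
gauge_centre [302.9, 179.8] 0.65 661 min [ 0.521 -0.174  0.   ] max [ 0.611 -0.086  0.092] med [ 0.543 -0.103  0.069]
   top z 0.0882 rect ((553.8735961914062, -120.15505981445312), (33.814151763916016, 63.832767486572266), 40.67730712890625)
gauge_centre [259.3, 178.9] 0.86 869 min [ 0.605 -0.136 -0.001] max [ 0.722 -0.02   0.091] med [ 0.627 -0.043  0.064]
   top z 0.0881 rect ((634.2542724609375, -53.91954040527344), (60.441688537597656, 36.332584381103516), 61.29159927368164)
[]
```

View pics/side_z.png

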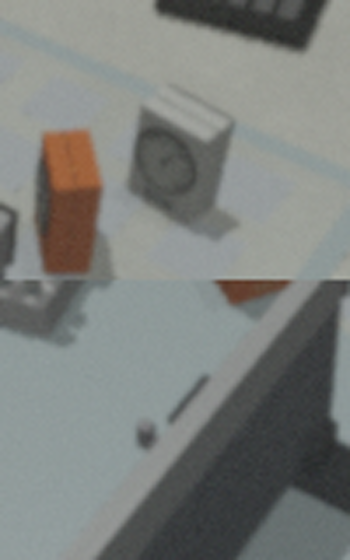

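View pics/top_z.png

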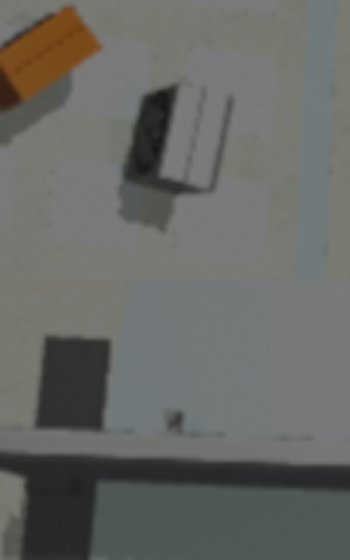

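```bash
python3 - <<'E'
import numpy as np,cv2
for n in ['top','side']:
    C=np.load(f'pics/{n}_C.npy').reshape(-1,3)
    m=(C[:,0]>.4)&(C[:,0]<.65)&(C[:,1]>-.02)&(C[:,1]<.42)&(C[:,2]>.172)&(C[:,2]<.19)
    P=C[m]; 
    # robust line along y
    A=np.c_[P[:,1],np.ones(len(P))]
    k=np.linalg.lstsq(A,P[:,0],rcond=None)[0]
    for _ in range(5):
        r=P[:,0]-A@k; s=abs(r)<.009; k=np.linalg.lstsq(A[s],P[s,0],rcond=None)[0]
    th=np.arctan(k[0]); 
    # coords: along d, normal nrm
    d=np.array([np.sin(th),np.cos(th)]); nr=np.array([np.cos(th),-np.sin(th)])
    U=P[:,:2]@d; V=P[:,:2]@nr
    print(n,len(P),'slope',k,np.degrees(th),'z',np.median(P[:,2]))
    g=abs(V-np.median(V))<.012
    print(' v pct',np.percentile(V[g],[0,2,10,50,90,98,100]).round(4),'u range',U[g].min(),U[g].max(),'u pct', np.percentile(U[g],[1,99]))
    h=V>np.median(V)+.011
    print(' hookpts',np.c_[U,V,P[:,2]][h].round(4)[:20])
    m=(C[:,0]>.45)&(C[:,0]<.58)&(C[:,1]>-.26)&(C[:,1]<-.15)&(C[:,2]>.078)&(C[:,2]<.1)
    T=C[m]; print(' gauge',cv2.minAreaRect((T[:,:2]*1000).astype(np.float32)),len(T),T[:,:2].mean(0))
E
```

```text
top 1224 slope [-0.08781373  0.51728305] -5.018483009825119 z 0.1774542700593174
 v pct [0.5071 0.5086 0.5095 0.5152 0.5211 0.5223 0.5229] u range -0.01545526985811937 0.29458309819929474 u pct [-0.01323676  0.29146947]
 hookpts [[0.1573 0.5354 0.1784]
 [0.1551 0.5353 0.1797]
 [0.153  0.5353 0.1804]
 [0.1512 0.5354 0.1798]
 [0.1567 0.5332 0.18  ]
 [0.1553 0.5336 0.1778]
 [0.1539 0.534  0.1757]
 [0.1514 0.5337 0.1782]
 [0.1507 0.5345 0.1727]
 [0.1567 0.5314 0.1793]
 [0.1544 0.5312 0.181 ]
 [0.1508 0.5315 0.1801]
 [0.1562 0.5292 0.1811]
 [0.1545 0.5294 0.1799]
 [0.1523 0.5294 0.1809]
 [0.1511 0.5298 0.1781]
 [0.1502 0.5287 0.1727]]
 gauge ((520.7302856445312, -188.48248291015625), (95.21356201171875, 62.14575958251953), 74.83414459228516) 490 [ 0.51335945 -0.21326771]
side 1433 slope [-0.08714193  0.51691656] -4.98028366843669 z 0.17817735033982476
 v pct [0.507  0.5087 0.5093 0.5148 0.5213 0.5228 0.5249] u range -0.01642922801688223 0.2947122171055005 u pct [-0.01236006  0.29403921]
 hookpts [[0.1517 0.535  0.1806]
 [0.1542 0.5354 0.1803]
 [0.1526 0.5345 0.1791]
 [0.1511 0.5335 0.1782]
 [0.1516 0.5309 0.1805]
 [0.156  0.5364 0.1787]
 [0.1568 0.5335 0.1816]
 [0.1539 0.5336 0.1784]
 [0.1543 0.5311 0.1805]
 [0.1531 0.5299 0.18  ]
 [0.1574 0.5354 0.1782]
 [0.1571 0.5334 0.1791]
 [0.1567 0.5316 0.18  ]
 [0.155  0.5307 0.1787]
 [0.1527 0.5304 0.1764]
 [0.1568 0.5361 0.1742]
 [0.1577 0.5331 0.1772]
 [0.1576 0.531  0.1785]
 [0.1564 0.5297 0.1782]
 [0.1542 0.5294 0.1759]]
 gauge ((520.2051391601562, -189.7978973388672), (94.48467254638672, 62.5677490234375), 75.72858428955078) 292 [ 0.5125916  -0.21085891]
```

```bash
cat > gp.py <<'E'
import numpy as np,cv2
from scipy.optimize import minimize
def fit(T,L=(.034,.060)):
    # yaw: fit rectangle of known size to points by minimising outside distance
    def cost(x,LL):
        c,s=np.cos(x[2]),np.sin(x[2]); D=T[:,:2]-x[:2]
        a=abs(D@[c,s])-LL[0]/2; b=abs(D@[-s,c])-LL[1]/2
        return np.mean(np.maximum(a,0)**2+np.maximum(b,0)**2)*1e6
    r=cv2.minAreaRect((T[:,:2]*1000).astype(np.float32)); return r
E
python3 - <<'E'
import numpy as np,cv2
for n in ['top','side']:
    C=np.load(f'pics/{n}_C.npy').reshape(-1,3)
    m=(C[:,0]>.46)&(C[:,0]<.57)&(C[:,1]>-.26)&(C[:,1]<-.175)&(C[:,2]>.082)&(C[:,2]<.095)
    T=C[m]; print(n,cv2.minAreaRect((T[:,:2]*1000).astype(np.float32)),len(T),T.mean(0))
    c,V=np.linalg.eigh(np.cov(T[:,:2].T)); print(np.degrees(np.arctan2(V[1],V[0])), np.sqrt(c*12))
    for a in [80,83,86]:
        a=np.radians(a); X=T[:,:2]@[np.cos(a),np.sin(a)]; Y=T[:,:2]@[-np.sin(a),np.cos(a)]
        print(np.percentile(X,[1,99]).round(4),np.percentile(Y,[1,99]).round(4))
E
```

```text
top ((513.854248046875, -214.61178588867188), (34.65652847290039, 60.356910705566406), 81.74840545654297) 470 [ 0.51322679 -0.21417059  0.08732199]
[-97.6392597 172.3607403] [0.03538983 0.06041972]
[-0.1391 -0.1049] [-0.5724 -0.5136]
[-0.1672 -0.1334] [-0.5651 -0.5063]
[-0.1956 -0.1603] [-0.5568 -0.4975]
side ((514.2256469726562, -214.8128662109375), (36.845130920410156, 60.6347770690918), 83.31082916259766) 253 [ 0.51256243 -0.21269176  0.08768584]
[-98.39497476 171.60502524] [0.03807471 0.06235627]
[-0.1403 -0.104 ] [-0.5734 -0.5135]
[-0.1683 -0.1323] [-0.566  -0.5067]
[-0.196 -0.16 ] [-0.5576 -0.4981]
```

```bash
cat >> h.py <<'E'
from scipy.spatial.transform import Rotation as Ro
def pose():
    s=get_state(); q=s['orientation']; return s['tcp_pos'],Ro.from_quat([q[1],q[2],q[3],q[0]]),s
def delta(pos,yang):
    p,R,s=pose(); a=np.radians(yang)
    y=np.array([np.cos(a),np.sin(a),0]); z=np.array([0,0,-1.]); x=np.cross(y,z)
    Rt=Ro.from_matrix(np.c_[x,y,z])
    print('shift mm',(R.inv().apply(np.array(pos)-p)*1000).round(1),'rot deg',np.degrees((R.inv()*Rt).as_rotvec()).round(2),'t',s['clock'])
    print('tcp',p.round(4),'F',s['wrist_force'].round(2),'T',s['ft_torque'].round(3),'gap',s['finger_gap'], 'tool y',R.as_matrix()[:,1].round(3),'q',s['joint_pos'].round(2))
E
python3 - <<'E'
from h import *
delta([.514,-.2145,.231],172.3)
E
```

```text
shift mm [-5.569e+02 -5.825e+02  3.000e-01] rot deg [-0.0000e+00  1.0000e-02 -1.0418e+02] t 2.15
tcp [0.2143 0.5336 0.2313] F [-0.07 -0.15 -0.52] T [-0.011 -0.012 -0.007] gap 0.08530926747600137 tool y [0.373 0.928 0.   ] q [ 1.05  0.31  0.05  1.3  -0.    1.43]
```

Emit:
arm_command(
  motion=[
    {"x":-557,"y":-582,"z":0,"rz":-104.2,"hand":-1},
    {"x":-557,"y":-582,"z":0,"rz":-104.2},
    {"x":-557,"y":-582,"z":0,"rz":-104.2},
    {"x":-557,"y":-582,"z":0,"rz":-104.2},
    {"x":-557,"y":-582,"z":0,"rz":-104.2},
    {"x":-557,"y":-582,"z":0,"rz":-104.2},
    {"x":-557,"y":-582,"z":0,"rz":-104.2},
    {"x":-557,"y":-582,"z":0,"rz":-104.2},
    {"x":-557,"y":-582,"z":0,"rz":-104.2},
    {"x":-557,"y":-582,"z":0,"rz":-104.2},
  ],
)

```text
invalid input at $.motion[0]: expected keys x, y, z, rx, ry, rz, hand
```

```bash
python3 - <<'E'
from h import *
delta([.514,-.2145,.231],172.3)
E
```

```text
shift mm [-5.569e+02 -5.825e+02  3.000e-01] rot deg [-0.0000e+00  1.0000e-02 -1.0418e+02] t 2.15
tcp [0.2143 0.5336 0.2313] F [-0.07 -0.15 -0.52] T [-0.011 -0.012 -0.007] gap 0.08530926747600137 tool y [0.373 0.928 0.   ] q [ 1.05  0.31  0.05  1.3  -0.    1.43]
```

Emit:
arm_command(
  motion=[
    {"x":-557,"y":-582,"z":0,"rx":0,"ry":0,"rz":-104.2,"hand":-1},
    {"x":-557,"y":-582,"z":0,"rx":0,"ry":0,"rz":-104.2,"hand":-1},
    {"x":-557,"y":-582,"z":0,"rx":0,"ry":0,"rz":-104.2,"hand":-1},
    {"x":-557,"y":-582,"z":0,"rx":0,"ry":0,"rz":-104.2,"hand":-1},
    {"x":-557,"y":-582,"z":0,"rx":0,"ry":0,"rz":-104.2,"hand":-1},
    {"x":-557,"y":-582,"z":0,"rx":0,"ry":0,"rz":-104.2,"hand":-1},
    {"x":-557,"y":-582,"z":0,"rx":0,"ry":0,"rz":-104.2,"hand":-1},
    {"x":-557,"y":-582,"z":0,"rx":0,"ry":0,"rz":-104.2,"hand":-1},
    {"x":-557,"y":-582,"z":0,"rx":0,"ry":0,"rz":-104.2,"hand":-1},
    {"x":-557,"y":-582,"z":0,"rx":0,"ry":0,"rz":-104.2,"hand":-1},
  ],
)

```text
clock: 3.4
tcp_pos: [0.4174, 0.0374, 0.2319]
orientation: [0.001, -0.574, 0.819, -0.0]
wrist_force: [0.8, 0.4, 0.3]
finger_gap: 0.0854
```

```bash
python3 - <<'E'
from h import *
delta([.514,-.2145,.180],172.3)
E
```

```text
shift mm [ 204.1 -176.5   51.9] rot deg [ -0.06   0.03 -12.18] t 3.4
tcp [0.4174 0.0374 0.2319] F [0.84 0.41 0.33] T [ 0.01   0.014 -0.004] gap 0.08538510652157641 tool y [-0.94   0.34  -0.001] q [-0.1   0.01 -0.32  1.24  0.   -1.33]
```

Emit:
arm_command(
  motion=[
    {"x":204,"y":-176,"z":0,"rx":0,"ry":0,"rz":-12.2,"hand":-1},
    {"x":204,"y":-176,"z":0,"rx":0,"ry":0,"rz":-12.2,"hand":-1},
    {"x":204,"y":-176,"z":0,"rx":0,"ry":0,"rz":-12.2,"hand":-1},
    {"x":204,"y":-176,"z":0,"rx":0,"ry":0,"rz":-12.2,"hand":-1},
    {"x":204,"y":-176,"z":50,"rx":0,"ry":0,"rz":-12.2,"hand":-1},
    {"x":204,"y":-176,"z":50,"rx":0,"ry":0,"rz":-12.2,"hand":-1},
    {"x":204,"y":-176,"z":50,"rx":0,"ry":0,"rz":-12.2,"hand":-1},
  ],
)

```text
clock: 4.28
tcp_pos: [0.5114, -0.2128, 0.1819]
orientation: [0.0, -0.656, 0.755, 0.0]
wrist_force: [1.1, 0.8, 0.3]
finger_gap: 0.0855
```

```bash
python3 - <<'E'
from h import *
delta([.514,-.2145,.180],172.3)
p=cam('wrist'); save(p,'w1.png'); C=cloud(p).reshape(-1,3)
m=(C[:,2]>.082)&(C[:,2]<.096)&(abs(C[:,0]-.514)<.06)&(abs(C[:,1]+.2145)<.035)
T=C[m]; print(len(T),T.mean(0),cv2.minAreaRect((T[:,:2]*1000).astype(np.float32)))
E
```

```text
shift mm [ 1.3 -2.8  1.9] rot deg [ 0.03  0.03 -0.28] t 4.275
tcp [ 0.5114 -0.2128  0.1819] F [1.05 0.83 0.31] T [-0.05   0.014 -0.005] gap 0.08553534914002828 tool y [-0.99   0.139  0.001] q [-0.54  0.29 -0.11  1.17  0.   -1.97]
2958 [ 0.51323984 -0.21475617  0.08631133] ((513.306884765625, -213.8369140625), (34.16054916381836, 60.000946044921875), 81.81745910644531)
```

View pics/w1.png

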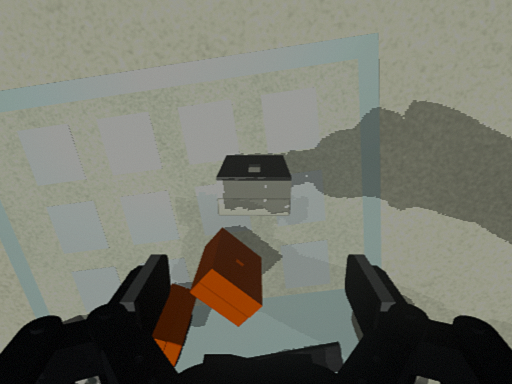

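The wrist picture shows the gauge at (255,185), with the dark back and its slot at (254,168) and the top light. The rectangle fit is 34.2 × 60.0 mm, as it should be. Next I'll descend.

```bash
python3 - <<'E'
from h import *
delta([.5133,-.2142,.041],171.9)
E
```

```text
shift mm [  1.3  -1.5 141.7] rot deg [-0.06 -0.01  0.16] t 4.325
tcp [ 0.5119 -0.2127  0.1827] F [-0.18 -0.   -0.11] T [ 0.013 -0.007 -0.019] gap 0.08549497905738461 tool y [-0.99   0.138 -0.001] q [-0.54  0.29 -0.1   1.17  0.   -1.97]
```

Emit:
arm_command(
  motion=[
    {"x":1.3,"y":-1.5,"z":30,"rx":0,"ry":0,"rz":0,"hand":-1},
    {"x":1.3,"y":-1.5,"z":60,"rx":0,"ry":0,"rz":0,"hand":-1},
    {"x":1.3,"y":-1.5,"z":90,"rx":0,"ry":0,"rz":0,"hand":-1},
    {"x":1.3,"y":-1.5,"z":115,"rx":0,"ry":0,"rz":0,"hand":-1},
    {"x":1.3,"y":-1.5,"z":135,"rx":0,"ry":0,"rz":0,"hand":-1},
    {"x":1.3,"y":-1.5,"z":141.5,"rx":0,"ry":0,"rz":0,"hand":-1},
    {"x":1.3,"y":-1.5,"z":141.5,"rx":0,"ry":0,"rz":0,"hand":-1},
  ],
)

```text
clock: 5.2
tcp_pos: [0.5136, -0.2143, 0.0411]
orientation: [0.0, -0.657, 0.754, -0.001]
wrist_force: [0.9, -0.4, 0.2]
finger_gap: 0.0857
```

```bash
python3 - <<'E'
from h import *
delta([.5133,-.2142,.041],171.9)
p=cam('wrist'); save(p,'w2.png')
E
```

```text
shift mm [-0.1  0.3  0.1] rot deg [-0.07 -0.02  0.18] t 5.2
tcp [ 0.5136 -0.2143  0.0411] F [ 0.89 -0.37  0.2 ] T [ 0.016 -0.011 -0.019] gap 0.08565917242719866 tool y [-0.99   0.138 -0.001] q [-0.54  0.41 -0.31  0.85  0.   -1.97]
```

View pics/w2.png

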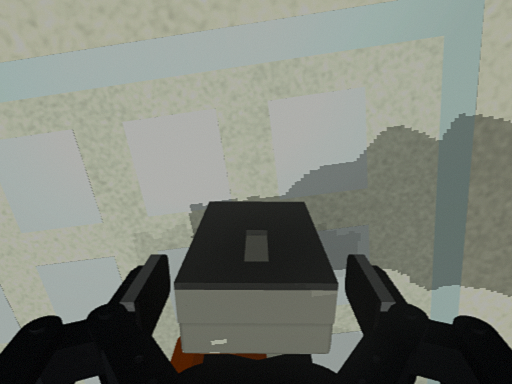

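The gauge sits centred between the fingers, with the back slot visible at (256,246). I'll close on it.

Emit:
arm_command(
  force=40,
  motion=[
    {"x":0,"y":0,"z":0,"rx":0,"ry":0,"rz":0,"hand":1},
    {"x":0,"y":0,"z":0,"rx":0,"ry":0,"rz":0,"hand":1},
    {"x":0,"y":0,"z":0,"rx":0,"ry":0,"rz":0,"hand":1},
    {"x":0,"y":0,"z":0,"rx":0,"ry":0,"rz":0,"hand":1},
    {"x":0,"y":0,"z":0,"rx":0,"ry":0,"rz":0,"hand":1},
    {"x":0,"y":0,"z":0,"rx":0,"ry":0,"rz":0,"hand":1},
  ],
)

```text
clock: 6.0
tcp_pos: [0.5138, -0.2151, 0.0412]
orientation: [0.0, -0.656, 0.755, -0.001]
wrist_force: [0.6, 0.6, 7.1]
finger_gap: 0.0595
```

Emit:
arm_command(
  motion=[
    {"x":0,"y":0,"z":-30,"rx":0,"ry":0,"rz":0,"hand":1},
    {"x":0,"y":0,"z":-60,"rx":0,"ry":0,"rz":0,"hand":1},
    {"x":0,"y":0,"z":-100,"rx":0,"ry":0,"rz":0,"hand":1},
    {"x":0,"y":0,"z":-140,"rx":0,"ry":0,"rz":0,"hand":1},
    {"x":0,"y":0,"z":-180,"rx":0,"ry":0,"rz":0,"hand":1},
    {"x":0,"y":0,"z":-180,"rx":0,"ry":0,"rz":0,"hand":1},
  ],
)

```text
clock: 6.75
tcp_pos: [0.5146, -0.2157, 0.2233]
orientation: [0.001, -0.656, 0.755, -0.003]
wrist_force: [0.6, 0.3, -2.1]
finger_gap: 0.0596
```

```bash
python3 - <<'E'
from h import *
delta([.5133,-.2142,.2211],171.9)
p=cam('wrist'); save(p,'w3.png'); C=cloud(p).reshape(-1,3)
t=pose()[0]
m=(C[:,2]>t[2]+.042)&(C[:,2]<t[2]+.055)&(np.hypot(*(C[:,:2]-t[:2]).T)<.04)
T=C[m]; print(len(T),T.mean(0)-t,cv2.minAreaRect((T[:,:2]*1000).astype(np.float32)))
E
```

```text
shift mm [-1.4  1.5  2.2] rot deg [-0.32 -0.13  0.11] t 6.75
tcp [ 0.5146 -0.2157  0.2233] F [ 0.55  0.27 -2.1 ] T [-0.029 -0.015  0.036] gap 0.05958011085461839 tool y [-0.99   0.139 -0.006] q [-0.54  0.28 -0.02  1.26  0.   -1.97]
12951 [-0.00050894 -0.00312717  0.04736856] ((513.7949829101562, -214.41421508789062), (35.382225036621094, 76.18006896972656), 81.65361785888672)
```

View pics/w3.png

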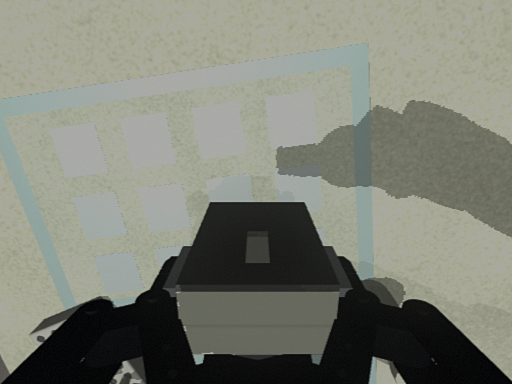

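```bash
python3 - <<'E'
from h import *
delta([.60,-.05,.223],95)
delta([.5734,.2048,.223],95)
E
```

```text
shift mm [-175.5  -62.7   -2. ] rot deg [-1.500e-01  4.000e-02  7.702e+01] t 6.8
tcp [ 0.5135 -0.2151  0.221 ] F [-0.51 -0.16 -3.05] T [-0.016  0.028 -0.028] gap 0.0597147537243866 tool y [-0.99   0.139 -0.002] q [-0.54  0.28 -0.03  1.26  0.   -1.97]
shift mm [-424.1   -1.    -2.4] rot deg [-1.500e-01  4.000e-02  7.702e+01] t 6.8
tcp [ 0.5135 -0.2151  0.221 ] F [-0.51 -0.16 -3.05] T [-0.016  0.028 -0.028] gap 0.0597147537243866 tool y [-0.99   0.139 -0.002] q [-0.54  0.28 -0.03  1.26  0.   -1.97]
```

Emit:
arm_command(
  motion=[
    {"x":-60,"y":-30,"z":-2,"rx":0,"ry":0,"rz":10,"hand":1},
    {"x":-100,"y":-50,"z":-2,"rx":0,"ry":0,"rz":20,"hand":1},
    {"x":-140,"y":-60,"z":-2,"rx":0,"ry":0,"rz":30,"hand":1},
    {"x":-175,"y":-63,"z":-2,"rx":0,"ry":0,"rz":40,"hand":1},
    {"x":-195,"y":-63,"z":-2,"rx":0,"ry":0,"rz":50,"hand":1},
    {"x":-215,"y":-63,"z":-2,"rx":0,"ry":0,"rz":60,"hand":1},
    {"x":-255,"y":-63,"z":-2,"rx":0,"ry":0,"rz":70,"hand":1},
    {"x":-310,"y":-50,"z":-2,"rx":0,"ry":0,"rz":77,"hand":1},
    {"x":-360,"y":-30,"z":-2,"rx":0,"ry":0,"rz":77,"hand":1},
    {"x":-395,"y":-15,"z":-2,"rx":0,"ry":0,"rz":77,"hand":1},
  ],
)

```text
clock: 8.05
tcp_pos: [0.5807, 0.1764, 0.2193]
orientation: [-0.002, -0.044, 0.999, -0.0]
wrist_force: [0.1, 0.3, -2.3]
finger_gap: 0.0595
```

```bash
python3 - <<'E'
from h import *
delta([.5734,.2048,.223],95)
E
```

```text
shift mm [ 4.8 29.  -3.7] rot deg [-0.   -0.26  0.1 ] t 8.05
tcp [0.5807 0.1764 0.2193] F [ 0.05  0.29 -2.35] T [ 0.068 -0.084  0.013] gap 0.059534925147703886 tool y [-0.089  0.996 -0.   ] q [0.16 0.38 0.12 1.31 0.   0.07]
```

Emit:
arm_command(
  motion=[
    {"x":4,"y":29,"z":0,"rx":0,"ry":0,"rz":0,"hand":1},
    {"x":4,"y":29,"z":30,"rx":0,"ry":0,"rz":0,"hand":1},
    {"x":4,"y":29,"z":60,"rx":0,"ry":0,"rz":0,"hand":1},
    {"x":4,"y":29,"z":65,"rx":0,"ry":0,"rz":0,"hand":1},
    {"x":4,"y":29,"z":65,"rx":0,"ry":0,"rz":0,"hand":1},
    {"x":4,"y":29,"z":65,"rx":0,"ry":0,"rz":0,"hand":1},
  ],
)

```text
clock: 8.8
tcp_pos: [0.5769, 0.2029, 0.1581]
orientation: [0.001, -0.044, 0.999, 0.0]
wrist_force: [-0.7, 0.7, -2.4]
finger_gap: 0.0598
```

```bash
python3 - <<'E'
from h import *
delta([.5734,.2048,.1545],95)
nr=np.array([.9962,.0872]);d=np.array([-.0872,.9962])
for n in ['top','side','wrist']:
    p=cam(n); save(p,n+'4.png'); C=cloud(p).reshape(-1,3)
    t=pose()[0]; print(n,'tcp uv',t[:2]@d,t[:2]@nr)
    D=C-t; U=D[:,:2]@d; V=D[:,:2]@nr
    m=(abs(D[:,2]-.047)<.005)&(abs(U)<.045)&(abs(V)<.03)
    T=C[m]; 
    if len(T)>20: print(len(T),'top z-t',np.median(D[m,2]),'u',np.percentile(U[m],[1,99]).round(4),'v',np.percentile(V[m],[1,99]).round(4),cv2.minAreaRect((T[:,:2]*1000).astype(np.float32)))
    U=C[:,:2]@d;V=C[:,:2]@nr
    m=(V>.529)&(V<.538)&(abs(U-.154)<.015)&(C[:,2]>.168)&(C[:,2]<.187)
    if m.sum(): print(' hook',m.sum(),np.percentile(U[m],[2,50,98]).round(4),np.percentile(V[m],[2,50,98]).round(4),C[m,2].max())
E
```

```text
shift mm [3.3 2.2 3.6] rot deg [0.02 0.09 0.  ] t 8.8
tcp [0.5769 0.2029 0.1581] F [-0.71  0.72 -2.4 ] T [ 0.016  0.003 -0.014] gap 0.05980816386186113 tool y [-0.087  0.996  0.   ] q [0.21 0.41 0.01 1.17 0.   0.12]
top tcp uv 0.1518320737627955 0.5924995740392528
58 top z-t 0.04648697848504876 u [-0.0443  0.    ] v [-0.0166 -0.0021] ((565.8507080078125, 179.51895141601562), (21.494260787963867, 42.04391098022461), 36.03805160522461)
 hook 19 [0.1508 0.1532 0.1573] [0.5291 0.5317 0.5358] 0.18060711574415514
side tcp uv 0.15187277652112827 0.5924891530847924
361 top z-t 0.047062215620193665 u [-0.0368  0.0411] v [-0.0161  0.0125] ((577.529052734375, 203.44009399414062), (33.9213981628418, 85.50535583496094), 4.980130195617676)
 hook 34 [0.1505 0.1558 0.1579] [0.5291 0.5316 0.5363] 0.18080917785780698
wrist tcp uv 0.1518719258651917 0.592343895681133
12554 top z-t 0.045476187791318276 u [-0.0405  0.0406] v [-0.0167  0.016 ] ((577.0838623046875, 202.9354705810547), (35.160030364990234, 89.91078186035156), 4.668190956115723)
 hook 286 [0.1525 0.1557 0.1593] [0.5292 0.5321 0.5353] 0.1796645452832161
```

View pics/wrist4.png

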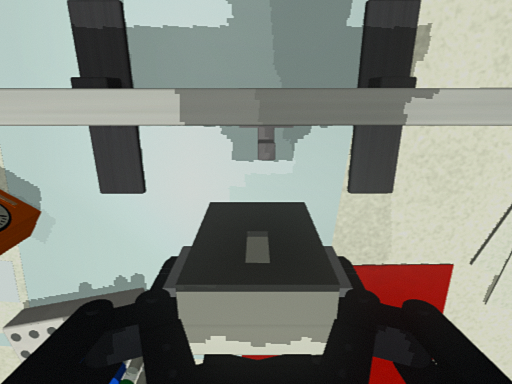

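View pics/side4.png

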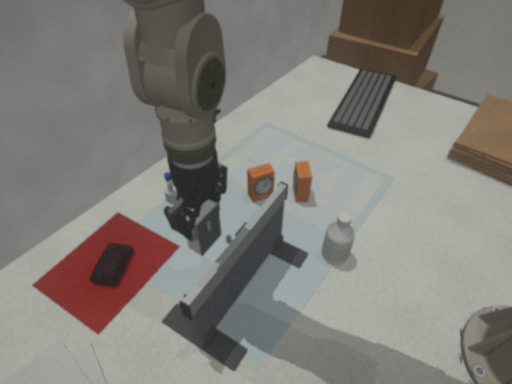

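```bash
python3 - <<'E'
from h import *
p=cam('wrist'); t=pose()[0]
nr=np.array([.9962,.0872]);d=np.array([-.0872,.9962])
g=cv2.cvtColor(p['image'],cv2.COLOR_RGB2GRAY).astype(int)
for r in (240,250,258): print(r,g[r,238:276])
for r in (138,145,152): print(r,g[r,252:282])
C=cloud(p)
# slot edges on the back wall
zb=np.array([p['z_map'][r,c] for r,c in((250,235),(250,280))]);print('depth',zb,p['z_map'][250,250:264].round(4))
for r in (240,250,258):
    b=w(p,np.array([220,236,280,295]),np.array([r]*4)); print('back',r,(b[:,:2]@d-t[:2]@d).round(4),(b[:,:2]@nr-t[:2]@nr).round(4),(b[:,2]-t[2]).round(4))
# panel front edge line in wrist view
m=(C[...,2]>.173)&(C[...,2]<.183)
U=C[...,:2]@d;V=C[...,:2]@nr
for lo in np.arange(.02,.3,.04):
    s=m&(U>lo)&(U<lo+.04)&(V<.5245)&(V>.49)
    if s.sum()>20: print(round(lo,2),np.percentile(V[s],[1,50,99]).round(4))
E
```

```text
240 [42 41 42 42 38 42 38 37 52 76 87 87 86 85 86 86 86 85 87 87 86 87 86 86
 85 86 86 88 89 80 52 38 39 41 40 39 39 39]
250 [39 39 40 37 39 39 37 45 69 87 87 85 83 85 87 83 86 84 85 85 86 84 84 86
 86 84 85 85 85 87 74 44 38 39 37 35 38 39]
258 [40 35 38 39 37 35 35 56 86 88 86 84 86 83 85 85 85 84 84 84 85 87 87 84
 84 86 85 86 84 86 86 73 35 36 38 37 37 38]
138 [142 142 141 141 145 126 100 114 114 114 113 115 112 113 112 109 105  97
  97  95  94  89 112 144 143 140 142 139 140 141]
145 [142 141 141 143 145 126  96 108 110 110 110 107 106 105 100 100 103 103
  99 102 105 104  94 112 140 141 140 139 142 142]
152 [142 141 142 143 143 126  93 105 108 109 108 110 106  97 101 103 103 102
  99  99  97  94  92 114 142 143 143 140 141 141]
depth [0.13633047 0.1358461 ] [0.1727 0.1718 0.1731 0.1729 0.1738 0.1728 0.1733 0.1732 0.1735 0.1733
 0.1727 0.1736 0.173  0.173 ]
back 240 [-0.0172 -0.0096  0.0112  0.0183] [-0.016  -0.0166 -0.0158 -0.0159] [0.0103 0.0114 0.0098 0.0101]
back 250 [-0.016  -0.0089  0.0104  0.0171] [-0.0167 -0.0168 -0.0164 -0.0161] [0.0211 0.0212 0.0205 0.0199]
back 258 [-0.0155 -0.0085  0.01    0.0163] [-0.0154 -0.0165 -0.0161 -0.0164] [0.0256 0.0276 0.0268 0.0272]
0.02 [0.5088 0.5161 0.5222]
0.06 [0.5088 0.5153 0.5221]
0.1 [0.5083 0.5149 0.5221]
0.14 [0.5083 0.5149 0.522 ]
0.18 [0.5082 0.5148 0.522 ]
0.22 [0.5082 0.5151 0.522 ]
```

```bash
python3 - <<'E'
from h import *
nr=np.array([.9962,.0872]);d=np.array([-.0872,.9962])
x=nr*.558+d*.1548
delta([*x,.155],95)
E
```

```text
shift mm [34.2  2.9  3. ] rot deg [0.02 0.1  0.01] t 9.0
tcp [0.5767 0.203  0.158 ] F [ 0.24 -0.07 -1.84] T [0.011 0.002 0.042] gap 0.05940569054881855 tool y [-0.087  0.996  0.   ] q [0.21 0.41 0.01 1.16 0.   0.12]
```

Emit:
arm_command(
  motion=[
    {"x":0,"y":3,"z":3,"rx":0,"ry":0,"rz":0,"hand":1},
    {"x":10,"y":3,"z":3,"rx":0,"ry":0,"rz":0,"hand":1},
    {"x":20,"y":3,"z":3,"rx":0,"ry":0,"rz":0,"hand":1},
    {"x":30,"y":3,"z":3,"rx":0,"ry":0,"rz":0,"hand":1},
    {"x":34,"y":3,"z":3,"rx":0,"ry":0,"rz":0,"hand":1},
    {"x":34,"y":3,"z":3,"rx":0,"ry":0,"rz":0,"hand":1},
    {"x":34,"y":3,"z":3,"rx":0,"ry":0,"rz":0,"hand":1},
  ],
)

```text
clock: 9.88
tcp_pos: [0.5423, 0.203, 0.1542]
orientation: [0.0, -0.044, 0.999, 0.0]
wrist_force: [0.8, -0.7, -2.4]
finger_gap: 0.0599
```

```bash
python3 - <<'E'
from h import *
nr=np.array([.9962,.0872]);d=np.array([-.0872,.9962])
x=nr*.558+d*.1548
delta([*x,.155],95)
p=cam('wrist'); save(p,'w5.png',cv2.resize(p['image'][80:320,120:400],None,fx=2.5,fy=2.5,interpolation=cv2.INTER_CUBIC)); np.savez('pics/w5.npz',**{k:np.array(v) for k,v in p.items()})
C=cloud(p).reshape(-1,3);U=C[:,:2]@d;V=C[:,:2]@nr
m=(V>.527)&(V<.538)&(abs(U-.155)<.015)&(C[:,2]>.174)&(C[:,2]<.184)
print(' hook',m.sum(),np.percentile(U[m],[2,50,98]).round(4),np.percentile(V[m],[2,50,98]).round(4),np.percentile(C[m,2],[5,50,95]))
print('tcp u',pose()[0][:2]@d,'v',pose()[0][:2]@nr)
E
```

```text
shift mm [-0.  -0.1 -0.8] rot deg [0.01 0.04 0.02] t 9.875
tcp [0.5423 0.203  0.1542] F [ 0.78 -0.71 -2.42] T [0.004 0.01  0.008] gap 0.05987253077888034 tool y [-0.087  0.996  0.   ] q [ 0.22  0.35 -0.09  1.13  0.    0.13]
 hook 295 [0.1527 0.156  0.159 ] [0.5283 0.5313 0.5354] [0.1749367  0.17786541 0.17884469]
tcp u 0.15490724335772407 v 0.5580181905349096
```

View pics/w5.png

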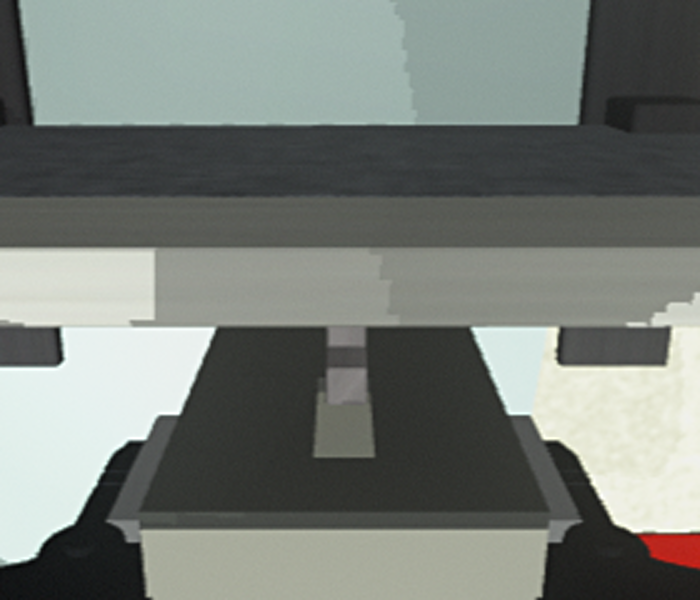

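The slot centre is at (344,430) in the crop and the hook centre is at (347,385), so they align to about 0.5 mm. I'll advance gently and watch the force.

Emit:
arm_command(
  motion=[
    {"x":2,"y":0.5,"z":-0.5,"rx":0,"ry":0,"rz":0,"hand":1},
    {"x":4,"y":0.5,"z":-0.5,"rx":0,"ry":0,"rz":0,"hand":1},
    {"x":6,"y":0.5,"z":-0.5,"rx":0,"ry":0,"rz":0,"hand":1},
    {"x":8,"y":0.5,"z":-0.5,"rx":0,"ry":0,"rz":0,"hand":1},
    {"x":9,"y":0.5,"z":-0.5,"rx":0,"ry":0,"rz":0,"hand":1},
    {"x":9,"y":0.5,"z":-0.5,"rx":0,"ry":0,"rz":0,"hand":1},
  ],
)

```text
clock: 10.68
tcp_pos: [0.5329, 0.2027, 0.1546]
orientation: [0.0, -0.044, 0.999, 0.0]
wrist_force: [-0.4, 0.1, -1.9]
finger_gap: 0.0596
```

```bash
cat > st.py <<'E'
from h import *
nr=np.array([.9962,.0872]);d=np.array([-.0872,.9962])
t,R,s=pose(); F=s['wrist_force']
print('t',s['clock'],'u %.4f v %.4f z %.4f'%(t[:2]@d,t[:2]@nr,t[2]),'Fu %.2f Fv %.2f Fz %.2f'%(F[:2]@d,F[:2]@nr,F[2]),'T',s['ft_torque'].round(3),'gap',round(s['finger_gap'],4),'yaw err',np.degrees(np.arctan2(R.as_matrix()[1,1],R.as_matrix()[0,1])).round(2), 'backgap mm %.1f'%((t[:2]@nr-.5385)*1000))
E
python3 st.py
```

```text
t 10.675 u 0.1554 v 0.5486 z 0.1546 Fu 0.09 Fv -0.41 Fz -1.88 T [ 0.031  0.056 -0.007] gap 0.0596 yaw err 95.02 backgap mm 10.1
```

No force, and the hook is now 3.4 mm past the slot plane, so it has entered.

Emit:
arm_command(
  motion=[
    {"x":2,"y":0,"z":0,"rx":0,"ry":0,"rz":0,"hand":1},
    {"x":4,"y":0,"z":0,"rx":0,"ry":0,"rz":0,"hand":1},
    {"x":6,"y":0,"z":0,"rx":0,"ry":0,"rz":0,"hand":1},
    {"x":7.5,"y":0,"z":0,"rx":0,"ry":0,"rz":0,"hand":1},
    {"x":7.5,"y":0,"z":0,"rx":0,"ry":0,"rz":0,"hand":1},
  ],
)

```text
clock: 11.3
tcp_pos: [0.5254, 0.202, 0.1546]
orientation: [0.0, -0.044, 0.999, 0.0]
wrist_force: [0.0, 0.2, -2.3]
finger_gap: 0.0596
```

```bash
python3 st.py
```

```text
t 11.3 u 0.1554 v 0.5410 z 0.1546 Fu 0.25 Fv 0.03 Fz -2.33 T [0.037 0.005 0.037] gap 0.0596 yaw err 95.03 backgap mm 2.5
```

Emit:
arm_command(
  motion=[
    {"x":0.7,"y":0,"z":0,"rx":0,"ry":0,"rz":0,"hand":1},
    {"x":1.4,"y":0,"z":0,"rx":0,"ry":0,"rz":0,"hand":1},
    {"x":1.4,"y":0,"z":0,"rx":0,"ry":0,"rz":0,"hand":1},
  ],
)

```text
clock: 11.68
tcp_pos: [0.5241, 0.2019, 0.1545]
orientation: [-0.0, -0.044, 0.999, 0.0]
wrist_force: [-0.1, 0.6, -2.8]
finger_gap: 0.0598
```

```bash
python3 st.py
```

```text
t 11.675 u 0.1554 v 0.5397 z 0.1545 Fu 0.57 Fv -0.09 Fz -2.77 T [-0.009  0.042  0.002] gap 0.0598 yaw err 95.02 backgap mm 1.2
```

Emit:
arm_command(
  motion=[
    {"x":0.6,"y":0,"z":1,"rx":0,"ry":0,"rz":0,"hand":1},
    {"x":0.6,"y":0,"z":2.5,"rx":0,"ry":0,"rz":0,"hand":1},
    {"x":0.6,"y":0,"z":4,"rx":0,"ry":0,"rz":0,"hand":1},
    {"x":0.6,"y":0,"z":5.5,"rx":0,"ry":0,"rz":0,"hand":1},
    {"x":0.6,"y":0,"z":7,"rx":0,"ry":0,"rz":0,"hand":1},
    {"x":0.6,"y":0,"z":7,"rx":0,"ry":0,"rz":0,"hand":1},
  ],
)

```text
clock: 12.42
tcp_pos: [0.5234, 0.2018, 0.1474]
orientation: [-0.0, -0.044, 0.999, 0.0]
wrist_force: [0.3, 0.7, -1.5]
finger_gap: 0.0596
```

```bash
python3 st.py; python3 - <<'E'
from h import *
p=cam('wrist'); save(p,'w6.png',cv2.resize(p['image'][80:320,120:400],None,fx=2.5,fy=2.5,interpolation=cv2.INTER_CUBIC))
E
```

```text
t 12.425 u 0.1554 v 0.5390 z 0.1474 Fu 0.63 Fv 0.35 Fz -1.52 T [-0.015  0.033  0.017] gap 0.0596 yaw err 95.02 backgap mm 0.5
```

View pics/w6.png

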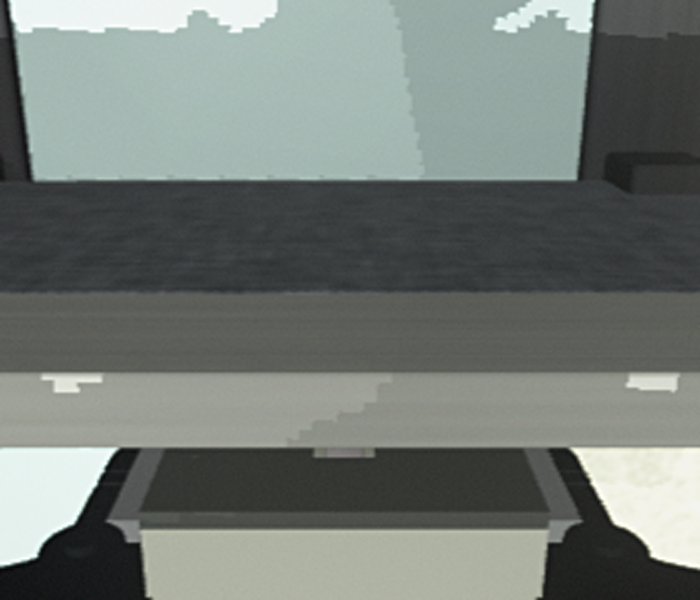

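Slot end visible at (344,452), still no contact. I'll continue lowering.

Emit:
arm_command(
  motion=[
    {"x":0,"y":0,"z":1.5,"rx":0,"ry":0,"rz":0,"hand":1},
    {"x":0,"y":0,"z":3,"rx":0,"ry":0,"rz":0,"hand":1},
    {"x":0,"y":0,"z":4.5,"rx":0,"ry":0,"rz":0,"hand":1},
    {"x":0,"y":0,"z":6,"rx":0,"ry":0,"rz":0,"hand":1},
    {"x":0,"y":0,"z":6,"rx":0,"ry":0,"rz":0,"hand":1},
    {"x":0,"y":0,"z":6,"rx":0,"ry":0,"rz":0,"hand":1},
  ],
)

```text
clock: 13.22
tcp_pos: [0.5236, 0.2018, 0.1416]
orientation: [0.0, -0.044, 0.999, 0.0]
wrist_force: [0.8, 0.5, -1.9]
finger_gap: 0.0599
```

```bash
python3 st.py
```

```text
t 13.225 u 0.1554 v 0.5392 z 0.1416 Fu 0.40 Fv 0.79 Fz -1.94 T [-0.045  0.012 -0.017] gap 0.0599 yaw err 95.02 backgap mm 0.7
```

Emit:
arm_command(
  motion=[
    {"x":0,"y":0,"z":0.7,"rx":0,"ry":0,"rz":0,"hand":1},
    {"x":0,"y":0,"z":1.4,"rx":0,"ry":0,"rz":0,"hand":1},
    {"x":0,"y":0,"z":1.4,"rx":0,"ry":0,"rz":0,"hand":1},
  ],
)

```text
clock: 13.6
tcp_pos: [0.5235, 0.2018, 0.1401]
orientation: [-0.0, -0.044, 0.999, 0.0]
wrist_force: [-0.1, 0.3, -2.4]
finger_gap: 0.0596
```

```bash
python3 st.py
```

```text
t 13.6 u 0.1554 v 0.5391 z 0.1401 Fu 0.31 Fv -0.09 Fz -2.38 T [0.024 0.026 0.026] gap 0.0596 yaw err 95.02 backgap mm 0.6
```

Emit:
arm_command(
  motion=[
    {"x":0,"y":0,"z":0.5,"rx":0,"ry":0,"rz":0,"hand":1},
    {"x":0,"y":0,"z":1,"rx":0,"ry":0,"rz":0,"hand":1},
    {"x":0,"y":0,"z":1,"rx":0,"ry":0,"rz":0,"hand":1},
  ],
)

```text
clock: 13.98
tcp_pos: [0.5235, 0.2018, 0.1391]
orientation: [-0.0, -0.044, 0.999, 0.0]
wrist_force: [0.2, 0.8, -2.4]
finger_gap: 0.0599
```

```bash
python3 st.py
```

```text
t 13.975 u 0.1554 v 0.5391 z 0.1391 Fu 0.77 Fv 0.26 Fz -2.40 T [ 0.007  0.063 -0.025] gap 0.0599 yaw err 95.02 backgap mm 0.6
```

Emit:
arm_command(
  motion=[
    {"x":0,"y":0,"z":0.4,"rx":0,"ry":0,"rz":0,"hand":1},
    {"x":0,"y":0,"z":0.8,"rx":0,"ry":0,"rz":0,"hand":1},
    {"x":0,"y":0,"z":0.8,"rx":0,"ry":0,"rz":0,"hand":1},
  ],
)

```text
clock: 14.35
tcp_pos: [0.5235, 0.2018, 0.1383]
orientation: [-0.0, -0.044, 0.999, 0.0]
wrist_force: [0.4, 0.2, -2.5]
finger_gap: 0.0598
```

```bash
python3 st.py
```

```text
t 14.35 u 0.1554 v 0.5391 z 0.1383 Fu 0.21 Fv 0.38 Fz -2.51 T [ 0.032  0.05  -0.045] gap 0.0598 yaw err 95.02 backgap mm 0.6
```

Emit:
arm_command(
  motion=[
    {"x":0,"y":0,"z":0.3,"rx":0,"ry":0,"rz":0,"hand":1},
    {"x":0,"y":0,"z":0.6,"rx":0,"ry":0,"rz":0,"hand":1},
    {"x":0,"y":0,"z":0.6,"rx":0,"ry":0,"rz":0,"hand":1},
  ],
)

```text
clock: 14.72
tcp_pos: [0.5237, 0.2019, 0.1381]
orientation: [0.0, -0.044, 0.999, 0.0]
wrist_force: [0.4, -0.3, 0.5]
finger_gap: 0.0596
```

```bash
python3 st.py
```

```text
t 14.725 u 0.1554 v 0.5394 z 0.1381 Fu -0.34 Fv 0.38 Fz 0.55 T [-0.047  0.067 -0.028] gap 0.0596 yaw err 95.02 backgap mm 0.9
```

Emit:
arm_command(
  motion=[
    {"x":0,"y":0,"z":0.3,"rx":0,"ry":0,"rz":0,"hand":1},
    {"x":0,"y":0,"z":0.6,"rx":0,"ry":0,"rz":0,"hand":1},
    {"x":0,"y":0,"z":0.6,"rx":0,"ry":0,"rz":0,"hand":1},
  ],
)

```text
clock: 15.1
tcp_pos: [0.524, 0.2019, 0.1378]
orientation: [0.001, -0.044, 0.999, 0.0]
wrist_force: [-0.1, -0.3, 5.3]
finger_gap: 0.0596
```

```bash
python3 st.py
```

```text
t 15.1 u 0.1554 v 0.5397 z 0.1378 Fu -0.24 Fv -0.17 Fz 5.32 T [-0.068  0.172  0.015] gap 0.0596 yaw err 95.02 backgap mm 1.2
```

Contact came at TCP z = 0.138 m, exactly the home height. I'll ease the load, close the last millimetre to the panel, then check.

Emit:
arm_command(
  motion=[
    {"x":0.4,"y":0,"z":-0.5,"rx":0,"ry":0,"rz":0,"hand":1},
    {"x":0.8,"y":0,"z":-0.5,"rx":0,"ry":0,"rz":0,"hand":1},
    {"x":0.8,"y":0,"z":-0.5,"rx":0,"ry":0,"rz":0,"hand":1},
  ],
)

```text
clock: 15.48
tcp_pos: [0.523, 0.2018, 0.1379]
orientation: [0.0, -0.044, 0.999, 0.0]
wrist_force: [0.0, -0.2, 4.8]
finger_gap: 0.0597
```

```bash
python3 st.py; python3 - <<'E'
from h import *
p=cam('side'); save(p,'s7.png',cv2.resize(p['image'][150:330,130:330],None,fx=3.3,fy=3.3,interpolation=cv2.INTER_CUBIC))
p=cam('wrist'); save(p,'w7.png')
E
```

```text
t 15.475 u 0.1554 v 0.5386 z 0.1379 Fu -0.16 Fv -0.00 Fz 4.75 T [-0.099 -0.003  0.003] gap 0.0597 yaw err 95.02 backgap mm 0.1
```

View pics/s7.png

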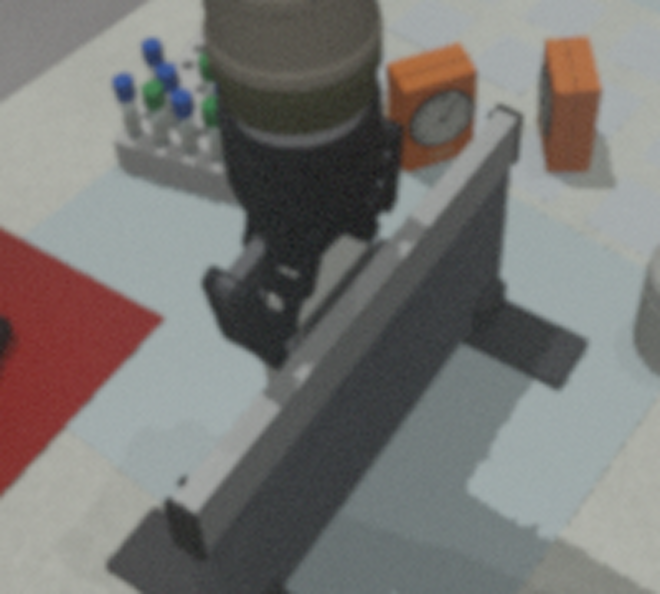

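View pics/w7.png

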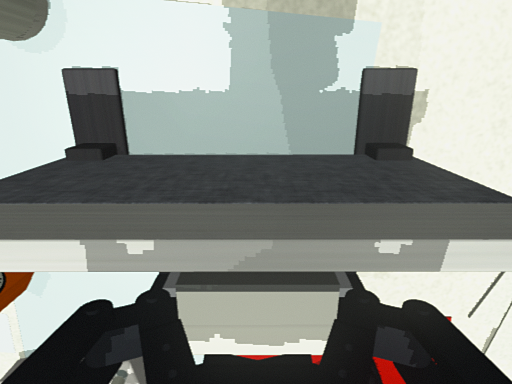

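Emit:
arm_command(
  motion=[
    {"x":0.3,"y":0,"z":-0.5,"rx":0,"ry":0,"rz":0,"hand":1},
    {"x":0.3,"y":0,"z":-0.5,"rx":0,"ry":0,"rz":0,"hand":1},
  ],
)

```text
clock: 15.82
tcp_pos: [0.5227, 0.2018, 0.138]
orientation: [0.0, -0.044, 0.999, 0.0]
wrist_force: [1.1, 0.1, 2.1]
finger_gap: 0.0599
```

```bash
python3 st.py; python3 - <<'E'
from h import *
nr=np.array([.9962,.0872]);d=np.array([-.0872,.9962])
p=cam('wrist');C=cloud(p).reshape(-1,3);U=C[:,:2]@d;V=C[:,:2]@nr
m=(abs(U-.1555)<.025)&(V>.527)&(V<.551)&(C[:,2]>.17)&(C[:,2]<.2); print('gauge top z',np.percentile(C[m,2],[5,50,95]))
m=(abs(U-.1555)<.025)&(V>.51)&(V<.52)&(C[:,2]>.17)&(C[:,2]<.2); print('panel top z',np.median(C[m,2]))
E
```

```text
t 15.825 u 0.1554 v 0.5383 z 0.1380 Fu 0.04 Fv 1.08 Fz 2.14 T [ 0.043 -0.455  0.041] gap 0.0599 yaw err 95.03 backgap mm -0.2
gauge top z [0.18255091 0.18339922 0.18426865]
panel top z 0.1764707968898647
```

The gauge top is 6.9 mm above the panel top (home value 7 mm), with light panel contact of about 1 N. I'll release.

Emit:
arm_command(
  force=20,
  motion=[
    {"x":0,"y":0,"z":0,"rx":0,"ry":0,"rz":0,"hand":1},
    {"x":0,"y":0,"z":0,"rx":0,"ry":0,"rz":0,"hand":0.35},
    {"x":0,"y":0,"z":0,"rx":0,"ry":0,"rz":0,"hand":-0.3},
    {"x":0,"y":0,"z":0,"rx":0,"ry":0,"rz":0,"hand":-0.6},
    {"x":0,"y":0,"z":0,"rx":0,"ry":0,"rz":0,"hand":-1},
    {"x":0,"y":0,"z":0,"rx":0,"ry":0,"rz":0,"hand":-1},
    {"x":0,"y":0,"z":0,"rx":0,"ry":0,"rz":0,"hand":-1},
  ],
)

```text
clock: 16.75
tcp_pos: [0.5222, 0.2017, 0.1381]
orientation: [-0.0, -0.044, 0.999, 0.0]
wrist_force: [-0.2, -0.5, -0.0]
finger_gap: 0.0853
```

```bash
python3 st.py; python3 - <<'E'
from h import *
nr=np.array([.9962,.0872]);d=np.array([-.0872,.9962])
p=cam('wrist');save(p,'w8.png');C=cloud(p).reshape(-1,3);U=C[:,:2]@d;V=C[:,:2]@nr
m=(abs(U-.1555)<.025)&(V>.527)&(V<.551)&(C[:,2]>.17)&(C[:,2]<.2); print('gauge top z',np.percentile(C[m,2],[5,50,95]))
m=(abs(U-.1555)<.025)&(V>.51)&(V<.52)&(C[:,2]>.17)&(C[:,2]<.2); print('panel top z',np.median(C[m,2]))
E
```

```text
t 16.75 u 0.1554 v 0.5378 z 0.1381 Fu -0.50 Fv -0.25 Fz -0.03 T [ 0.02  -0.003 -0.017] gap 0.0853 yaw err 95.02 backgap mm -0.7
gauge top z [0.18250114 0.18336014 0.18417052]
panel top z 0.176549369253446
```

View pics/w8.png

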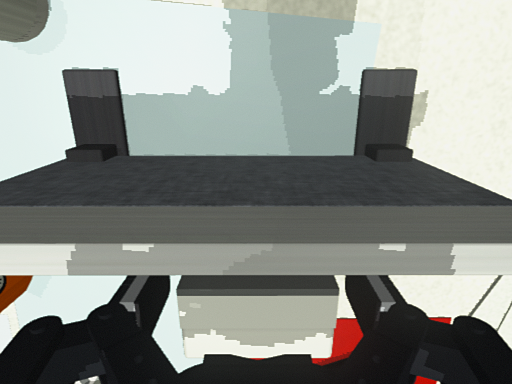

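The gauge stayed in place with the fingers clear on both sides (gauge at columns 178–337). I'll withdraw straight up.

Emit:
arm_command(
  motion=[
    {"x":0,"y":0,"z":-10,"rx":0,"ry":0,"rz":0,"hand":-1},
    {"x":0,"y":0,"z":-30,"rx":0,"ry":0,"rz":0,"hand":-1},
    {"x":0,"y":0,"z":-60,"rx":0,"ry":0,"rz":0,"hand":-1},
    {"x":0,"y":0,"z":-100,"rx":0,"ry":0,"rz":0,"hand":-1},
    {"x":0,"y":0,"z":-130,"rx":0,"ry":0,"rz":0,"hand":-1},
    {"x":-50,"y":0,"z":-130,"rx":0,"ry":0,"rz":0,"hand":-1},
    {"x":-90,"y":0,"z":-130,"rx":0,"ry":0,"rz":0,"hand":-1},
    {"x":-90,"y":0,"z":-130,"rx":0,"ry":0,"rz":0,"hand":-1},
  ],
)

```text
clock: 17.8
tcp_pos: [0.6142, 0.2094, 0.267]
orientation: [-0.0, -0.043, 0.999, -0.0]
wrist_force: [-0.8, -0.6, -0.5]
finger_gap: 0.0854
```

```bash
python3 st.py; python3 - <<'E'
from h import *
nr=np.array([.9962,.0872]);d=np.array([-.0872,.9962])
for n in ['side','top','wrist']:
    p=cam(n);C=cloud(p).reshape(-1,3);U=C[:,:2]@d;V=C[:,:2]@nr
    save(p,n+'9.png',cv2.resize(p['image'][130:330,80:350],None,fx=2.9,fy=2.9,interpolation=cv2.INTER_CUBIC) if n!='wrist' else None)
    m=(abs(U-.1555)<.04)&(V>.524)&(V<.57)&(C[:,2]>.18)&(C[:,2]<.19)
    if m.sum()>10:print(n,'gauge top z',np.median(C[m,2]),'u',np.percentile(U[m],[2,98]),'v',np.percentile(V[m],[2,98]),cv2.minAreaRect((C[m,:2]*1000).astype(np.float32)))
    for q in ['tube_rack','mouse','gel_bottle']:
        ms=finder.masks_of(p,q)
        if ms and n!='wrist':
            P=C[ms[0]['region'].ravel()&(p['z_map'].ravel()>0)]; print(q,ms[0]['score'],np.median(P,0).round(3))
E
```

```text
t 17.8 u 0.1550 v 0.6301 z 0.2670 Fu -0.51 Fv -0.88 Fz -0.49 T [-0.006  0.041 -0.008] gap 0.0854 yaw err 94.97 backgap mm 91.6
side gauge top z 0.18495563464102435 u [0.1254907  0.18377464] v [0.52435273 0.55664061] ((525.477783203125, 200.5015411376953), (33.89778137207031, 61.11216354370117), 5.026736736297607)
tube_rack 0.63 [0.494 0.218 0.128]
mouse 0.7 [0.748 0.322 0.03 ]
gel_bottle 0.9 [0.385 0.012 0.08 ]
top gauge top z 0.1841668030142727 u [0.12501561 0.18300869] v [0.52438188 0.55682829] ((525.3826904296875, 200.9110107421875), (33.62351608276367, 60.80109405517578), 5.128641605377197)
tube_rack 0.7 [0.777 0.028 0.034]
mouse 0.54 [0.778 0.28  0.021]
gel_bottle 0.86 [ 0.392 -0.005  0.093]
wrist gauge top z 0.183216186265167 u [0.12737846 0.18460994] v [0.52452176 0.5563192 ] ((524.92138671875, 202.5218963623047), (32.91242599487305, 60.304447174072266), 5.159531593322754)
```

View pics/side9.png

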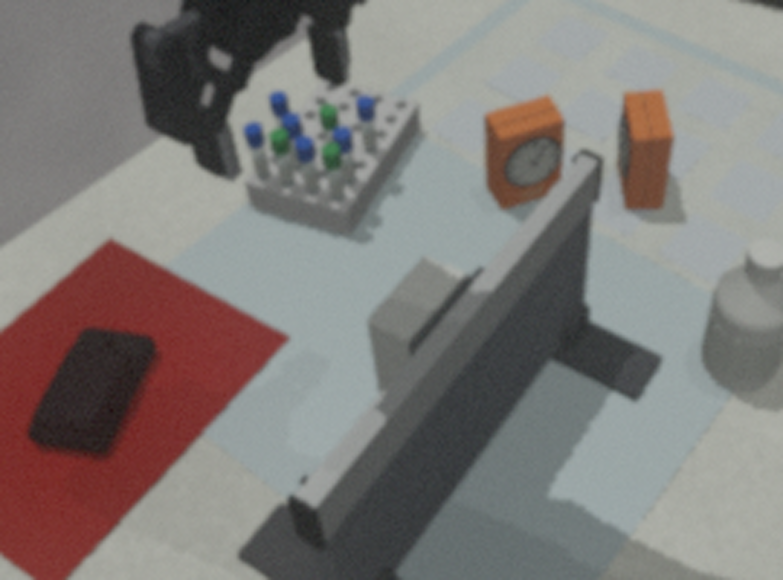

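View pics/wrist9.png

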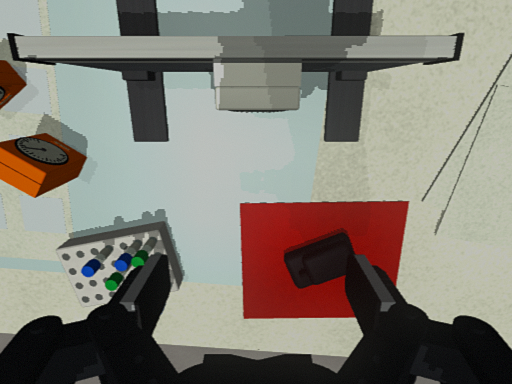

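In the wrist view the gauge hangs flush at (257,85) with its dial outward. It sits at its home height and square to the panel, and the bystanders have not moved. The odd finder positions (the rack in the side view, the mouse in the top view) are mis-picked masks. Handing in.

```bash
python3 -c "
from h import *
print(hand_in())"
```

```text
the job is handed in; nothing more can be done
None
```

The thermometer is hanging on the hook with its dial facing out, and I have handed the job in at about 18 s on the robot's clock.

**What I did:**
- I gripped the white thermometer across its width and left the two orange look-alikes alone.
- I found the hook about 15 mm off mid-rail with the cameras. I then slid the slot over it without feeling any contact.
- I lowered in sub-millimetre steps until it sat on the stem, at the expected height. The largest reading was about 5 N, roughly 7 N on the stem counting the thermometer's weight.
- I eased that load off, touched the panel with about 1 N, let go and backed the arm away.

**Last checks:**
- **Height:** the top of the thermometer is at 183–185 mm, against 185 mm when fully home. It is about 7 mm above the panel, as it should be.
- **Fit:** the back lies on the panel to within measurement error, and the case is square to it within about 0.2°.
- **After letting go:** the thermometer's height did not change, and the arm is clear of everything.
- **Bystanders:** the tube rack, mouse and gel bottle look unmoved in the pictures.

**Disagreements:**
- **Hook position:** the wrist camera put the hook about 1.5 mm to one side of where the other two cameras did. I followed the wrist view and the fit was clean.
- **Finder positions:** two of the finder's final positions disagreed with the other camera: the rack in the side view and the mouse in the top view. I judged both to be wrong detections.

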